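# Fit the adjustable wrench and nip up the whey outlet nut

### The job

The union nut on the whey outlet is weeping. Roll the worm of the adjustable wrench that hangs on it until the jaws just fit the nut, then press the wrench's handle down onto its rest, so that the nut turns with it. Leave the tap and the cheese mould alone.

Things in the scene. Friction and masses are not known exactly. Their poses are not given: they have to be found in the camera images.
- worm_top (a point): Centre of the top end of the wrench's worm: a knurled dark steel cylinder 26 mm across, 30 mm long, standing upright (within 3 degrees) on the wrench's head; this point is about 229 mm above the table. Pinch it from above like a knob, from any side, 10 to 15 mm below this point; all else within 60 mm is lower than its lower end. It stays as it is left.
- worm (a joint): Angle of the worm, rad, growing clockwise seen from above, which lowers the upper jaw (coarse thread, 7 mm per rad). Starts between 0 and 0.4, the jaws 6 to 9 mm too wide; they just fit at about 1.28, where the worm stops firmly against the nut. Rolling it takes 0.25 N m; one wrist turn of up to 1.3 rad is enough.
- handle (a point): Point on top of the handle's black sleeve (100 long, 24 wide, 24 mm high). The wrench stands on edge and swings about the nut's level axis, 160 mm above the table; this point is 210 mm from it along the handle (the worm 52 mm, on the same line from above). Starts level within 3 degrees; pressing down takes 4-8 N; stays as left; its rest stops it 29 degrees down, then about 70 mm high.
- nut (a joint): Turn, rad, of the brass hexagon union nut (30 mm across flats, on a level pipe, between the wrench's jaws): 0 at the start, growing as it is tightened by the handle going down. It is stiff and stays where it is left; wide-open jaws slip round it. A collar keeps the wrench on it.
- tap (a joint): Bystander: turn in rad of a dark knob with a bar grip (48 mm across, 44 mm high with its round steel foot) on the table beside the outlet; 0 now, to be left there.
- mould: Bystander: loose white round cheese mould, open at the top, 120 mm across, 85 mm high, standing on the table beside the outlet. Origin at the centre of its underside.

How it is judged (in metres and radians):
On the way, in this order (a step that is already met when the one before it is completed fails the run):
1. the worm is rolled until the jaws fit the nut (less than 2 mm of slack), the handle still up and the nut not yet turned (value of joint worm above 1 rad and value of joint nut below 0.15 rad and height (world z) of handle above 0.145 m), for 0.2 s.
2. the handle is pressed down and the nut turns with it (value of joint nut above 0.28 rad and height (world z) of handle below 0.09 m), for 0.2 s.
At the end, for the whole second after the job is handed in: The jaws still fit the nut (less than 2 mm of slack, worm beyond 1.0 rad), the nut has turned by more than 0.28 rad, and the handle lies on its rest or within 20 mm of it (its point lower than 90 mm), all at rest (all of step 2 and value of joint worm above 1 rad and velocity of joint nut below 0.05 rad/s); the robot touches nothing.
It fails at once if the tap is turned by more than 0.2 rad (value of joint tap above 0.2 rad).
It fails at once if the cheese mould is shifted by more than 30 mm (distance of mould from where it was at the start of the episode above 0.03 m).
It also fails if it takes over 43 s, if anything falls off the work surface, if the arm or the gripper's body presses on something with over 40 N, if the wrist force passes 120 N, or if a joint passes its speed limit or range.

### The arm

A 6-joint arm with a two-finger parallel gripper is mounted at the origin on the work surface. World frame = base frame: x ahead of the robot, y to its left, z up, the work surface at z = 0. Lengths are in m, angles in degrees, forces in N, time in s.
With the tool pointing down it reaches from about 0.275 to 0.75 m from the base axis. Payload 10.2 kg.
Tool frame: the origin (TCP) lies midway between the tips of the shut fingers; the grasp point (between the pads) lies arm.tcp_to_grasp behind it (arm.tcp_to_grasp is the distance from the TCP to the grasp point, in m); y points along the fingers, z is the direction in which the jaws open and shut, and the axes are right-handed (so a half turn about y gives the same grasp; the last joint's range is limited). The gripper opens to 88 mm and grips with 3 to 60 N. Pads are 18 mm wide; open, the fingers measure 123 mm over their backs; the gripper's body (75 mm by 187 mm) begins 45 mm behind the grasp point.
Start: joints at [-80.982, 17.928, 85.812, -0, 76.261, -12.8], TCP at [0.195, -0.487, 0.239] pointing down, gripper open.
Joint ranges: [-168.41, 168.41], [-55.51, 124.54], [10.69, 146.95], [-70.63, 250.63], [1, 178], [-165.06, 165.06]. Speed limits (degrees/s): [136.94, 136.94, 172.46, 180, 180, 180].

### API

Orientations are given as a 3x3 rotation matrix whose columns are the frame's x, y, z axes.
In Python, from workcell import arm gives the robot as it stands.
- The arm moves only by the tool drive_tool, never from a script. Its argument "commands" is a list of rows, each a list of 3 entries, a list of its own where there are three numbers: the closure, from 0 (fully open) to 1 (shut), then the shift along the tool's x, y, z as a fraction of full scale, then the turn about the tool's y as a fraction of full scale. A call has 1 to 20 rows; each row shifts and turns the commanded pose from where the row before left it, along the tool's axes as they then stand; what a row does not reach is not made up. Full scale, the value 1, is 20 mm for a shift and 0.12 rad for a turn. A row lasts 1/12 s, in which the tool goes at most 41.7 mm and 7.16 degrees, less where a joint would pass 70% of its speed; a pose out of reach is approached as far as the arm can. A call with a number of a shift or a turn outside -1 to 1 is refused whole. A call with a gripper value outside its range is refused whole. The fingers move at their own pace and stop on an object; "grip_force" is the grip in N (left out, the last holds). Time passes only in rows, so rows that do not move let the fingers close. It gives the time, the measured TCP pose, the force and the opening at its end, in the units of the state.
- arm.observe(): the state, without advancing time (a new reading comes with each control period).
- arm.grab_frame(name): name is "scene" or "side" or "wrist"; returns a dict with "frame" (384x512x3 uint8, red, green, blue), "fx", "fy", "cx", "cy" (pixels), "k1" (the pictures are not rectified: a ray, as slopes to the right and down, at radius r is drawn at 1 + k1 r^2 times it, then the intrinsics apply), "world_to_cam" (4x4, takes a point from world to camera coordinates). Camera axes: x right, y down, z forward; pixel columns grow to the right and rows downward; lengths in m; the calibration is good to about 2 mm. A picture is of the moment at which its call begins. There is no depth.
- arm.close_job(): hands the job in, once; it reports no verdict.
The state is a dict: "time": time; "qpos": joint angles; "joint_velocities": joint speeds; "joint_efforts": joint torques, N m; "tool_pos": TCP position; "tcp_rot": TCP orientation; "wrist_force": force on the tool from outside, world axes, zero at the start; "torque": the same for the moment, N m; "gripper_width": opening from 0.0 (shut) to 1.0 (fully open).
Only numpy, scipy, OpenCV 4.12 (cv2) and the standard library are available. Lean on these libraries where they do the work, as an engineer would, in place of code of your own. Each camera call takes 0.05 s, during which the arm holds its last target. There are 200 camera calls.

## Working session

There is one attempt and no reset: what is moved stays moved. The work goes in short steps, Python scripts to look and compute and a tool call to move; the robot and the scene stay as the last step left them, time stands still between calls to the robot, and variables do not carry over. Pictures are saved under pics/ and viewed, about 8 in all and at most 12, crops included, and the job is handed in when it is done.

Besides the shell and the picture viewer there is one more tool, called after "Emit:" as name([rows], argument=value, ...), one row to a line, values as JSON. drive_tool: Moves the arm, as the interface text tells. Its arguments: {"type":"object","properties":{"commands":{"type":"array"},"grip_force":{"type":"number"}},"required":["commands"]}

```bash
mkdir -p pics
cat > h.py <<'E'
import numpy as np,cv2,json
from workcell import arm
def grab(n,f):
    d=arm.grab_frame(n); cv2.imwrite('pics/'+f+'.png',d['frame'][:,:,::-1]); 
    np.save('pics/'+f+'.npy',{k:v for k,v in d.items()},allow_pickle=True); return d
def load(f): return np.load('pics/'+f+'.npy',allow_pickle=True).item()
def ray(d,u,v):
    K=np.array([[d['fx'],0,d['cx']],[0,d['fy'],d['cy']],[0,0,1.]])
    p=cv2.undistortPoints(np.array([[[u,v]]],float),K,np.array([d['k1'],0,0,0.]))[0,0]
    T=np.array(d['world_to_cam']);R=T[:3,:3]
    w=R.T@np.array([p[0],p[1],1]); return -R.T@T[:3,3],w/np.linalg.norm(w)
def atz(d,u,v,z):
    o,w=ray(d,u,v); return o+w*(z-o[2])/w[2]
def tri(*a):
    A=0;b=0
    for d,u,v in a:
        o,w=ray(d,u,v);P=np.eye(3)-np.outer(w,w);A=A+P;b=b+P@o
    p=np.linalg.solve(A,b)
    return p,[np.linalg.norm((np.eye(3)-np.outer(w,w))@(p-o)) for o,w in [ray(*x) for x in a]]
def proj(d,p):
    K=np.array([[d['fx'],0,d['cx']],[0,d['fy'],d['cy']],[0,0,1.]]);T=np.array(d['world_to_cam'])
    return cv2.projectPoints(np.array([p],float),cv2.Rodrigues(T[:3,:3])[0],T[:3,3],K,np.array([d['k1'],0,0,0.]))[0][0,0]
E
python3 - <<'E'
from h import *
a=[grab(n,n)['frame'] for n in('scene','side')]
s=arm.observe();print(s,arm.tcp_to_grasp)
E
```

```text
{'time': 0.1, 'qpos': array([-8.09803921e+01,  1.79544696e+01,  8.58493067e+01,  6.19265564e-04,
        7.62577100e+01, -1.28006643e+01]), 'joint_velocities': array([ 0.0031169 , -0.22467495, -0.07392091,  0.03716131, -0.04876758,
       -0.02874725]), 'joint_efforts': array([ 2.80150074e-03, -4.02814865e+01, -2.52644366e+01,  6.95749233e-02,
        3.42114223e-02, -4.97026804e-05]), 'tool_pos': array([ 0.19509188, -0.48718324,  0.23823638]), 'tcp_rot': array([[-9.28355349e-01, -1.57869624e-04,  3.71693855e-01],
       [-3.71693806e-01,  1.06151520e-03, -9.28354775e-01],
       [-2.47999656e-04, -9.99999424e-01, -1.04414247e-03]]), 'wrist_force': array([-0.34154747, -0.49677361,  0.6517142 ]), 'torque': array([-0.03046712,  0.01978386,  0.01783219]), 'gripper_width': 1.0009699177464948} 0.0187
```

View pics/scene.png

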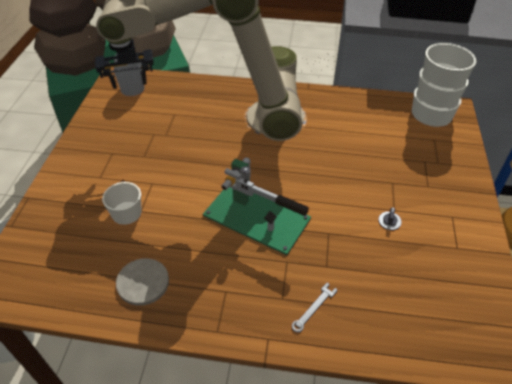

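View pics/side.png

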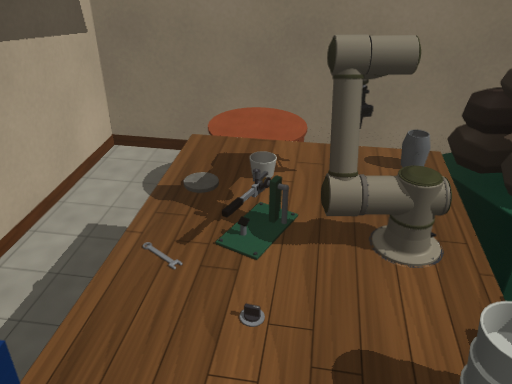

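The scene view shows the wrench on its green plate, with the head near (240,180) and the black sleeve near (290,204). The mould is at (123,202) and the tap at (390,219). In the side view the sleeve is near (235,205) and the head near (262,183). Next I'll enlarge both.

Run:
```python
from h import *
a=load('scene')['frame'][145:255,195:320,::-1]; b=load('side')['frame'][150:260,205:310,::-1]
f=lambda x:cv2.resize(x,(400,int(400*x.shape[0]/x.shape[1])),interpolation=cv2.INTER_CUBIC)
a,b=f(a),f(b); print(a.shape,b.shape)
h=max(len(a),len(b)); p=lambda x:cv2.copyMakeBorder(x,0,h-len(x),0,0,0)
cv2.imwrite('pics/c1.png',np.hstack([p(a),p(b)]))
```

```text
(352, 400, 3) (419, 400, 3)
```

View pics/c1.png

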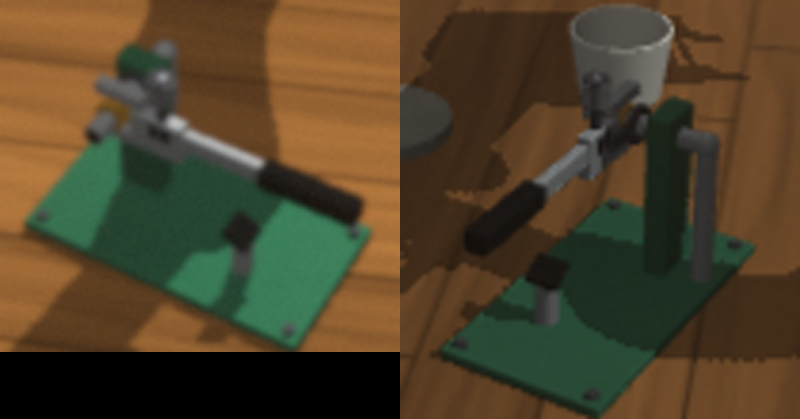

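Enlarged, the worm is the upright grey cylinder. Its top is at about (163,50) in the left crop and (597,78) in the right. The sleeve centre is at about (312,186) and (507,212).

Run:
```python
from h import *
S,D=load('scene'),load('side')
def sc(u,v): return (S,u/3.2+195-.3,v/3.2+145-.3)
def sd(u,v): return (D,(u-400)/3.81+205-.3,v/3.81+150-.3)
for n,a,b in [('worm',(164,48),(597,78)),('sleeve',(312,184),(507,210)),('sleeveend',(358,208),(480,240)),('sleevestart',(264,172),(537,190)),('restTop',(241,230),(547,270))]:
    p,r=tri(sc(*a),sd(*b));print(n,p.round(4),np.round(r,4))
print('worm@.229',atz(*sc(164,48),.229),atz(*sd(597,78),.229))
print('h@.172',atz(*sc(312,184),.172),atz(*sd(507,210),.172))
for n,u,v in[('tap',390,219),('mould',123,187)]:print(n,atz(S,u,v,.03 if n=='tap' else .085))
```

```text
worm [ 0.5215 -0.0235  0.2431] [0.0116 0.0116]
sleeve [0.5856 0.1151 0.171 ] [0. 0.]
sleeveend [0.6012 0.1574 0.1649] [0.001 0.001]
sleevestart [0.569  0.0696 0.1637] [0.0019 0.0019]
restTop [0.5625 0.051  0.0675] [0.0001 0.0001]
worm@.229 [ 0.4922164  -0.03265837  0.229     ] [ 0.52995226 -0.02968394  0.229     ]
h@.172 [0.58651718 0.11514343 0.172     ] [0.58523957 0.11664347 0.172     ]
tap [0.48639254 0.42408571 0.03      ]
mould [ 0.5252953  -0.42602076  0.085     ]
```

Emit:
drive_tool([
  [0, [-1, -0.25, -0.62], 0],
  [0, [-1, -0.25, -0.62], 0],
  [0, [-1, -0.25, -0.62], 0],
  [0, [-1, -0.25, -0.62], 0],
  [0, [-1, -0.25, -0.62], 0],
  [0, [-1, -0.25, -0.62], 0],
  [0, [-1, -0.25, -0.62], 0],
  [0, [-1, -0.25, -0.62], 0],
  [0, [-1, -0.25, -0.62], 0],
  [0, [-1, -0.25, -0.62], 0],
  [0, [-1, -0.25, -0.62], 0],
  [0, [-1, -0.25, -0.62], 0],
  [0, [-1, -0.25, -0.62], 0],
  [0, [-1, -0.25, -0.62], 0],
  [0, [-1, -0.25, -0.62], 0],
  [0, [-1, -0.25, -0.62], 0],
  [0, [-1, -0.25, -0.62], 0],
  [0, [-1, -0.25, -0.62], 0],
  [0, [-1, -0.25, -0.62], 0],
  [0, [-1, -0.25, -0.62], 0],
], grip_force=30)

```text
time: 1.77
tool_pos: [0.4748, -0.1074, 0.3387]
tcp_rot: [[-0.928, -0.001, 0.372], [-0.372, 0.0, -0.928], [0.0, -1.0, -0.0]]
wrist_force: [-0.4, -0.7, -0.3]
gripper_width: 0.998
```

Emit:
drive_tool([
  [0, [-1, 0, -0.62], 0],
  [0, [-1, 0, -0.62], 0],
  [0, [-1, 0, -0.62], 0],
  [0, [-1, 0, -0.62], 0],
  [0, [0, 0, 0], 0],
  [0, [0, 0, 0], 0],
  [0, [0, 0, 0], 0],
])

```text
time: 2.35
tool_pos: [0.5298, -0.0332, 0.3385]
tcp_rot: [[-0.928, -0.001, 0.372], [-0.372, -0.0, -0.928], [0.001, -1.0, -0.0]]
wrist_force: [-1.0, -0.4, -0.1]
gripper_width: 0.999
```

Run:
```python
from h import *
s=arm.observe();print(s['time'],s['qpos'].round(1),s['tool_pos'],s['tcp_rot'].round(3))
d=grab('wrist','w1');S=grab('scene','s2')
print(proj(d,[.531,-.032,.229]),proj(S,[.531,-.032,.229]),proj(d,[.586,.116,.172]))
i=d['frame'][:,:,::-1].copy();cv2.imwrite('pics/w1.png',i)
```

```text
2.35 [-16.2  15.9  73.8  -0.   90.3  52. ] [ 0.52977474 -0.03317117  0.33848711] [[-0.928 -0.001  0.372]
 [-0.372 -0.    -0.928]
 [ 0.001 -1.    -0.   ]]
[258.90433502 187.28984629] [244.03746684 169.00211388] [121.93963996  50.16635902]
```

View pics/w1.png

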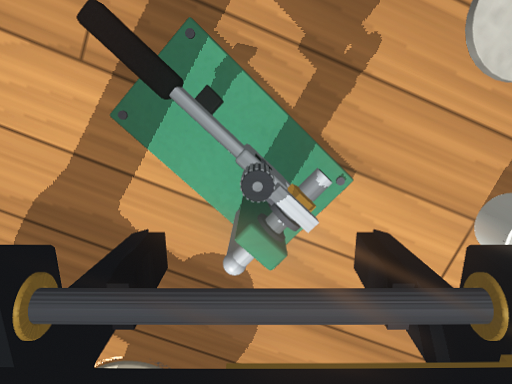

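The wrist view shows the knurled worm top centred at about (258,184). The sleeve runs from (92,12) to (172,85). The prediction for the worm was (259,187), so it agrees.

Run:
```python
from h import *
d=load('w1');S,D=load('scene'),load('side')
w=atz(d,258,184,.229);print(w)
for p in[(131,48),(92,12),(174,88)]:print(atz(d,*p,.170))
print(tri((d,131,48),(S,312/3.2+194.7,184/3.2+144.7),(D,107/3.81+204.7,210/3.81+149.7)))
s=arm.observe();R=s['tcp_rot'];g=w.copy();g[2]=.229-.0125
dt=R.T@(g+R[:,1]*arm.tcp_to_grasp-s['tool_pos']);print(dt/.02,arm.tcp_to_grasp)
```

```text
[ 0.53317114 -0.03038664  0.229     ]
[0.59049167 0.11001604 0.17      ]
[0.60564073 0.14851293 0.17      ]
[0.57274573 0.0654292  0.17      ]
(array([0.58746819, 0.11275697, 0.16989906]), [np.float64(0.0039339637326127426), np.float64(0.0031667088072544047), np.float64(0.0014730101943133695)])
[-0.21907732  7.04791479 -0.08057569] 0.0187
```

Emit:
drive_tool([
  [0, [-0.22, 0, -0.08], 0],
  [0, [0, 1, 0], 0],
  [0, [0, 1, 0], 0],
  [0, [0, 1, 0], 0],
  [0, [0, 1, 0], 0],
  [0, [0, 1, 0], 0],
  [0, [0, 1, 0], 0],
  [0, [0, 0.5, 0], 0],
  [0, [0, 0.45, 0], 0],
  [0, [0, 0, 0], 0],
  [0, [0, 0, 0], 0],
  [0, [0, 0, 0], 0],
])

```text
time: 3.45
tool_pos: [0.5341, -0.0298, 0.2008]
tcp_rot: [[-0.928, 0.002, 0.372], [-0.372, -0.0, -0.928], [-0.001, -1.0, 0.001]]
wrist_force: [0.1, 0.4, -0.5]
gripper_width: 0.996
```

Emit:
drive_tool([
  [1, [0, 0, 0], 0],
  [1, [0, 0, 0], 0],
  [1, [0, 0, 0], 0],
  [1, [0, 0, 0], 0],
  [1, [0, 0, 0], 0],
  [1, [0, 0, 0], 0],
  [1, [0, 0, 0], 0],
  [1, [0, 0, 0], 0],
  [1, [0, 0, 0], 0],
  [1, [0, 0, 0], 0],
  [1, [0, 0, 0], 0],
  [1, [0, 0, 0], 0],
], grip_force=40)

```text
time: 4.45
tool_pos: [0.5335, -0.029, 0.1997]
tcp_rot: [[-0.928, -0.0, 0.372], [-0.372, 0.001, -0.928], [-0.0, -1.0, -0.001]]
wrist_force: [-0.9, 4.7, -0.2]
gripper_width: 0.284
```

Emit:
drive_tool([
  [1, [0, 0, 0], 0.5],
  [1, [0, 0, 0], 0.8],
  [1, [0, 0, 0], 0.8],
  [1, [0, 0, 0], 0.8],
  [1, [0, 0, 0], 0.8],
  [1, [0, 0, 0], 0.8],
  [1, [0, 0, 0], 0.8],
  [1, [0, 0, 0], 0.8],
  [1, [0, 0, 0], 0.8],
  [1, [0, 0, 0], 0.8],
  [1, [0, 0, 0], 0],
])

```text
time: 5.37
tool_pos: [0.5334, -0.0304, 0.1995]
tcp_rot: [[-0.854, -0.001, -0.52], [0.52, -0.002, -0.854], [-0.0, -1.0, 0.002]]
wrist_force: [-1.9, -3.5, -1.6]
gripper_width: 0.285
```

```bash
python3 -c "
from h import *
s=arm.observe();print(s['torque'],s['wrist_force'],s['gripper_width'],s['qpos'].round(1))"
```

```text
[-0.60437746  0.51308935  0.10279193] [-1.90909936 -3.54135089 -1.55142425] 0.285403395120273 [-1.580e+01  2.100e+01  8.760e+01 -1.000e-01  7.140e+01  1.056e+02]
```

Emit:
drive_tool([
  [1, [0, 0, 0], 0.5],
  [1, [0, 0, 0], 0.5],
  [1, [0, 0, 0], 0.5],
  [1, [0, 0, 0], 0],
])

```text
time: 5.7
tool_pos: [0.5335, -0.0307, 0.2001]
tcp_rot: [[-0.75, -0.0, -0.661], [0.661, -0.003, -0.75], [-0.001, -1.0, 0.002]]
wrist_force: [-3.5, -4.6, 3.4]
gripper_width: 0.282
```

```bash
python3 -c "
from h import *
s=arm.observe();print(s['torque'],s['wrist_force'],s['gripper_width'],s['qpos'].round(1))"
```

```text
[-0.81986888  0.58763402  0.31527393] [-3.45172259 -4.61547847  3.408528  ] 0.282373217927354 [-15.8  21.   87.5  -0.2  71.5 115.7]
```

Emit:
drive_tool([
  [1, [0, 0, 0], 0.4],
  [1, [0, 0, 0], 0.4],
  [1, [0, 0, 0], 0],
])

```text
time: 5.95
tool_pos: [0.5336, -0.0309, 0.2002]
tcp_rot: [[-0.684, 0.0, -0.729], [0.729, -0.003, -0.684], [-0.002, -1.0, 0.002]]
wrist_force: [-3.5, -5.4, 3.2]
gripper_width: 0.29
```

```bash
python3 -c "
from h import *
s=arm.observe();print(s['torque'],s['wrist_force'],s['gripper_width'],s['qpos'].round(1))
d=grab('wrist','w2')"
```

```text
[-1.00685452  0.6022137   0.51933284] [-3.46895718 -5.40653625  3.21313707] 0.28972026247971777 [-15.8  21.   87.5  -0.2  71.5 121.1]
```

View pics/w2.png

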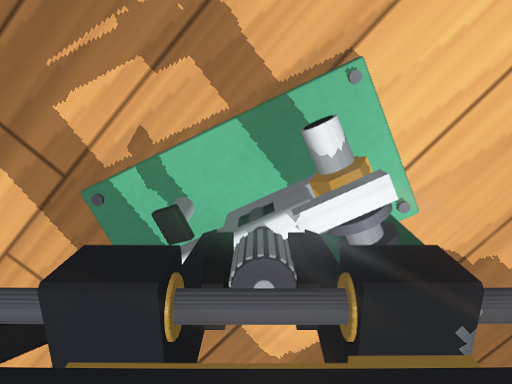

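The pads hold the worm at (262,262). Twist torque rose from 0.10 to 0.32 to 0.52 N m, above the 0.25 N m rolling torque, so the stop appears reached. A little more turn will confirm it.

Emit:
drive_tool([
  [1, [0, 0, 0], 0.4],
  [1, [0, 0, 0], 0.3],
  [1, [0, 0, 0], 0],
  [1, [0, 0, 0], 0],
])

```text
time: 6.33
tool_pos: [0.5336, -0.031, 0.2003]
tcp_rot: [[-0.623, 0.0, -0.783], [0.783, -0.004, -0.623], [-0.003, -1.0, 0.002]]
wrist_force: [-2.2, -8.0, 4.2]
gripper_width: 0.287
```

```bash
python3 -c "
from h import *
s=arm.observe();print(s['torque'],s['wrist_force'],s['gripper_width'],s['qpos'].round(1))"
```

```text
[-1.11610598  0.5480784   0.75171063] [-2.17173553 -8.00613542  4.16470655] 0.2866531410707096 [-15.8  21.   87.5  -0.2  71.4 125.8]
```

Emit:
drive_tool([
  [0, [0, 0, 0], 0],
  [0, [0, 0, 0], 0],
  [0, [0, 0, 0], 0],
  [0, [0, 0, 0], 0],
  [0, [0, 0, 0], 0],
  [0, [0, 0, 0], 0],
  [0, [0, 0, 0], 0],
  [0, [0, -1, 0], 0],
  [0, [0, -1, 0], 0],
  [0, [0, -1, 0], 0],
  [0, [0, -1, 0], 0],
  [0, [0, -1, 0], 0],
  [0, [0, 0, 0], 0],
  [0, [0, 0, 0], 0],
])

```text
time: 7.5
tool_pos: [0.5338, -0.0296, 0.2999]
tcp_rot: [[-0.619, 0.001, -0.785], [0.785, -0.0, -0.619], [-0.001, -1.0, -0.001]]
wrist_force: [-0.1, 0.8, -0.7]
gripper_width: 1.0
```

Run:
```python
from h import *
s=arm.observe();print(s['time'],s['qpos'].round(1),s['tool_pos'],s['tcp_rot'].round(3),s['wrist_force'])
d=grab('wrist','w3');b=grab('side','d3')['frame']
f=lambda x,k:cv2.resize(np.ascontiguousarray(x[:,:,::-1]),None,fx=k,fy=k,interpolation=cv2.INTER_CUBIC)
a=d['frame']; B=np.hstack([f(load('side')['frame'][140:230,215:315],4),f(b[140:230,215:315],4)])
cv2.imwrite('pics/c3.png',B)
```

```text
7.5 [-15.7  17.1  77.9   0.   85.  126. ] [ 0.53375827 -0.0296005   0.29989341] [[-0.619  0.001 -0.785]
 [ 0.785 -0.    -0.619]
 [-0.001 -1.    -0.001]] [-0.12222428  0.7554731  -0.67021679]
```

View pics/w3.png

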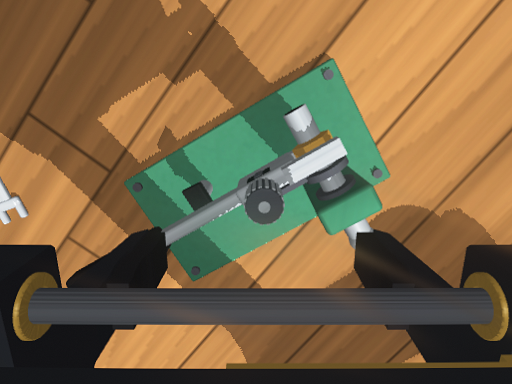

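View pics/c3.png

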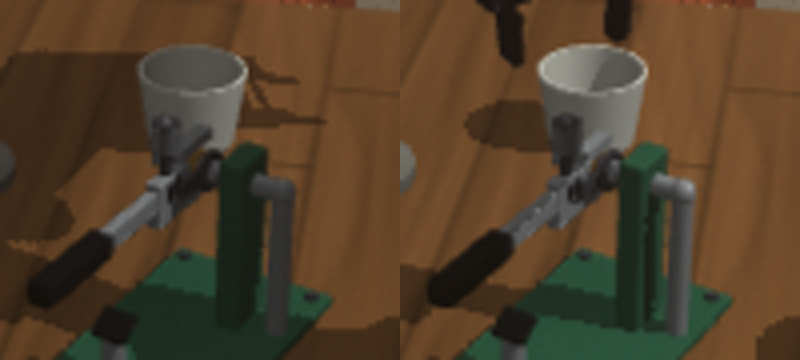

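The upper jaw now sits down on the brass nut: the gap in the left (before) crop is gone in the right one. The handle is still up at crop position (470,260), unchanged. Next I shut the fingers, square the tool to the handle and move along it to the sleeve.

Emit:
drive_tool([
  [1, [0, 0, 0], -1],
  [1, [0, 0, 0], -1],
  [1, [0, 0, 0], -1],
  [1, [0, 0, 0], -1],
  [1, [0, 0, 0], -1],
  [1, [0, 0, 0], -1],
  [1, [0, 0, 0], -1],
  [1, [0, 0, 0], -1],
  [1, [0, 0, 0], -1],
  [1, [0, 0, 0], -1],
  [1, [0, 0, 0], -1],
  [1, [0, 0, 0], -1],
  [1, [0, 0, 0], -1],
  [1, [0, 0, 0], -1],
  [1, [0, 0, 0], -1],
  [1, [0, 0, 0], -1],
  [1, [0, 0, 0], -1],
  [1, [0, 0, 0], -0.55],
  [1, [0, 0, 0], 0],
])

```text
time: 9.18
tool_pos: [0.5333, -0.0295, 0.2984]
tcp_rot: [[-0.358, -0.002, 0.934], [-0.934, 0.001, -0.358], [0.0, -1.0, -0.002]]
wrist_force: [-0.5, -0.5, 0.0]
gripper_width: 0.002
```

Emit:
drive_tool([
  [1, [-1, 0, 0], 0],
  [1, [-1, 0, 0], 0],
  [1, [-1, 0, 0], 0],
  [1, [-1, 0, 0], 0],
  [1, [-1, 0, 0], 0],
  [1, [-1, 0, 0], 0],
  [1, [-1, 0, 0], 0],
  [1, [-0.9, 0, 0], 0],
  [1, [0, 1, 0], 0],
  [1, [0, 1, 0], 0],
  [1, [0, 1, 0], 0],
  [1, [0, 1, 0], 0],
  [1, [0, 0.5, 0], 0],
  [1, [0, 0, 0], 0],
  [1, [0, 0, 0], 0],
])

```text
time: 10.43
tool_pos: [0.5905, 0.1178, 0.2098]
tcp_rot: [[-0.361, -0.0, 0.933], [-0.933, 0.0, -0.361], [0.0, -1.0, -0.0]]
wrist_force: [0.4, 0.0, -0.2]
gripper_width: 0.004
```

Run:
```python
from h import *
s=arm.observe();print(s['time'],s['qpos'].round(1),s['wrist_force'])
f=lambda x,k:cv2.resize(np.ascontiguousarray(x[:,:,::-1]),None,fx=k,fy=k,interpolation=cv2.INTER_CUBIC)
cv2.imwrite('pics/c4.png',np.hstack([f(grab('scene','s4')['frame'][130:250,200:330],3),f(grab('side','d4')['frame'][130:250,200:330],3)]))
```

```text
10.4333 [ 0.1 28.9 74.1  0.  77.  21.3] [ 0.41431284  0.04243557 -0.19976444]
```

View pics/c4.png

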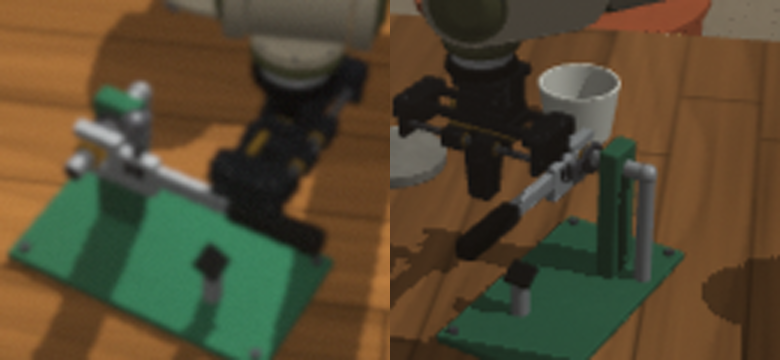

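The shut fingers hang about 40 mm above the middle of the sleeve: (240,200) in the left half, (485,190) in the right. Now I press down along the arc.

Emit:
drive_tool([
  [1, [0, 0.6, 0], 0],
  [1, [0, 0.6, 0], 0],
  [1, [0, 0.6, 0], 0],
  [1, [0.05, 0.4, 0], 0],
  [1, [0.05, 0.4, 0], 0],
  [1, [0.06, 0.4, 0], 0],
  [1, [0.08, 0.4, 0], 0],
  [1, [0.1, 0.4, 0], 0],
  [1, [0.12, 0.4, 0], 0],
  [1, [0, 0, 0], 0],
])

```text
time: 11.37
tool_pos: [0.5864, 0.1087, 0.1239]
tcp_rot: [[-0.36, -0.003, 0.933], [-0.933, -0.0, -0.36], [0.001, -1.0, -0.002]]
wrist_force: [1.1, 1.4, 1.4]
gripper_width: 0.002
```

Emit:
drive_tool([
  [1, [0.12, 0.4, 0], 0],
  [1, [0.14, 0.4, 0], 0],
  [1, [0.15, 0.4, 0], 0],
  [1, [0.17, 0.4, 0], 0],
  [1, [0, 0, 0], 0],
])

```text
time: 11.78
tool_pos: [0.5819, 0.0977, 0.0916]
tcp_rot: [[-0.36, -0.003, 0.933], [-0.933, -0.0, -0.36], [0.001, -1.0, -0.003]]
wrist_force: [1.3, 1.5, 1.4]
gripper_width: 0.005
```

Only 1.4 N, which is less than the 4 to 8 N expected, so I'll look before going on.

Run:
```python
from h import *
s=arm.observe();print(s['time'],s['tool_pos'],s['wrist_force'],s['torque'])
f=lambda x,k:cv2.resize(np.ascontiguousarray(x[:,:,::-1]),None,fx=k,fy=k,interpolation=cv2.INTER_CUBIC)
cv2.imwrite('pics/c5.png',np.hstack([f(grab('scene','s5')['frame'][130:250,200:330],3),f(grab('side','d5')['frame'][130:250,200:330],3)]))
```

```text
11.7833 [0.58191209 0.0976893  0.09164859] [1.29434387 1.52035578 1.38849716] [ 0.19872624 -0.191381    0.02376734]
```

View pics/c5.png

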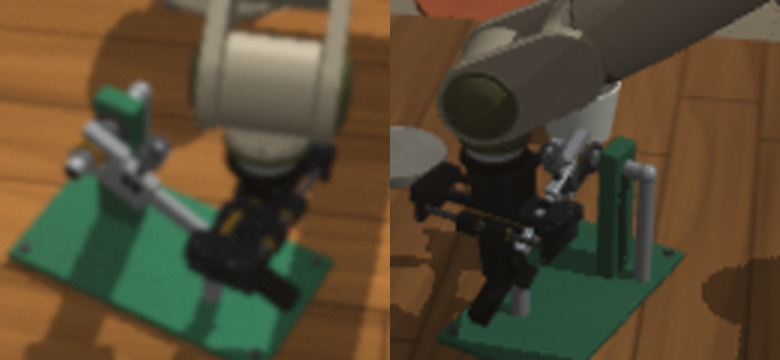

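The handle is following the fingertips down: the sleeve end is now at (475,315) in the right half and the worm tilts with it. I continue to the rest.

Emit:
drive_tool([
  [1, [0.18, 0.35, 0], 0],
  [1, [0.18, 0.35, 0], 0],
  [1, [0.1, 0.2, 0], 0],
  [1, [0, 0, 0], 0],
  [1, [0, 0, 0], 0],
])

```text
time: 12.3
tool_pos: [0.5796, 0.0898, 0.0754]
tcp_rot: [[-0.36, -0.0, 0.933], [-0.933, 0.0, -0.36], [-0.0, -1.0, -0.0]]
wrist_force: [0.7, 4.1, 2.1]
gripper_width: 0.004
```

Emit:
drive_tool([
  [1, [0.05, 0.15, 0], 0],
  [1, [0, 0.15, 0], 0],
  [1, [0, 0, 0], 0],
  [1, [0, 0, 0], 0],
  [1, [0, 0, 0], 0],
])

```text
time: 12.72
tool_pos: [0.5799, 0.0883, 0.0708]
tcp_rot: [[-0.36, 0.002, 0.933], [-0.933, -0.001, -0.36], [0.0, -1.0, 0.002]]
wrist_force: [-0.2, 2.0, 10.5]
gripper_width: 0.005
```

Emit:
drive_tool([
  [1, [0, 0.15, 0], 0],
  [1, [0, 0, 0], 0],
  [1, [0, 0, 0], 0],
  [1, [0, 0, 0], 0],
])

```text
time: 13.05
tool_pos: [0.5803, 0.0881, 0.0684]
tcp_rot: [[-0.36, 0.003, 0.933], [-0.933, -0.001, -0.36], [0.0, -1.0, 0.003]]
wrist_force: [-1.1, 0.3, 15.3]
gripper_width: 0.005
```

Emit:
drive_tool([
  [1, [0, -0.5, 0], 0],
  [1, [0, -1, 0], 0],
  [1, [0, -1, 0], 0],
  [1, [0, -1, 0], 0],
  [1, [0, -1, 0], 0],
  [1, [0, -1, 0], 0],
  [1, [0, -1, 0], 0],
  [1, [0, -1, 0], 0],
  [1, [0, -1, 0], 0],
  [1, [0, -1, 0], 0],
  [1, [0, -1, 0], 0],
  [1, [0, 0, 0], 0],
  [1, [0, 0, 0], 0],
])

```text
time: 14.13
tool_pos: [0.5792, 0.0884, 0.2764]
tcp_rot: [[-0.36, 0.0, 0.933], [-0.933, -0.001, -0.36], [0.001, -1.0, 0.0]]
wrist_force: [-0.3, -0.4, -0.7]
gripper_width: 0.003
```

Run:
```python
from h import *
f=lambda x,k:cv2.resize(np.ascontiguousarray(x[:,:,::-1]),None,fx=k,fy=k,interpolation=cv2.INTER_CUBIC)
cv2.imwrite('pics/c6.png',np.hstack([f(grab('wrist','w6')['frame'],.85),f(grab('side','d6')['frame'][130:239,200:300],3)]))
```

```text
Traceback (most recent call last):
ValueError: all the input array dimensions except for the concatenation axis must match exactly, but along dimension 0, the array at index 0 has size 326 and the array at index 1 has size 327
```

Run:
```python
from h import *
f=lambda x,k:cv2.resize(np.ascontiguousarray(x[:,:,::-1]),None,fx=k,fy=k,interpolation=cv2.INTER_CUBIC)
cv2.imwrite('pics/c6.png',np.hstack([f(load('w6')['frame'],.85),f(load('d6')['frame'][130:239,200:300],3)[:326]]))
```

```text
(no output)
```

View pics/c6.png

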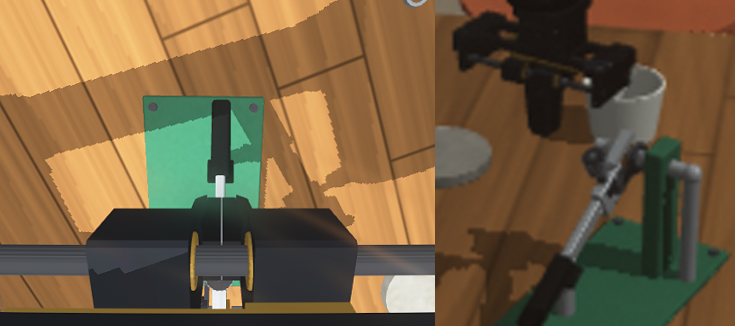

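The handle lies on its rest post: the sleeve is at (545,290) in the right half, touching the post at (568,300). The worm has tilted with the wrench, the tool is clear, and the mould is in place. I'll hand in.

```bash
python3 -c "
from h import *
print(arm.close_job(),arm.observe()['time'])"
```

```text
the job is handed in; nothing more can be done
the job is handed in; nothing more can be done
```

I rolled the worm clockwise by about 1.28 rad until it stopped firmly. I then pressed the handle down onto its rest with shut fingers, lifted clear and handed the job in at about 14 s of the 43 s.

**Checks that agreed:**
- **Worm:** the twist torque rose from 0.10 to 0.75 N m over the last part of the turn, above the 0.25 N m rolling torque. The pictures then showed the upper jaw down on the nut with the handle still up.
- **Handle:** the fingertips reached 68 mm height with 15 N of push, which matches the rest at about 70 mm. After I lifted clear, the picture showed the handle on its rest.
- **Bystanders:** the mould looked unmoved in the last picture. The arm stayed well away from the tap, but I did not check it again.

**Checks that were weak or disagreed:**
- **Nut:** I did not see its turn directly; I infer it from the jaws fitting before the handle went down.
- **Press force:** partway down, with the arm paused, I read only about 1.4 N upward, below the stated 4–8 N. The pictures did show the wrench following the fingers.
- **Worm position:** my first reading of the worm top, in the scene picture, was about 4 cm off the other camera's. I dropped it in favour of the wrist view, which matched the geometry.

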